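# Point out the short bolt behind the mesh gate

### The job

A bolt that is shorter than its neighbours has slipped into the row of accepted hub bolts behind the mesh gate. Push the gate wide open with the fingers, without gripping it, so that the inspector can reach in; then point out that bolt to her from above: bring the fingertips to about 2 cm straight above its end, stay there for at least two seconds and finish while still pointing at it. Touch none of the bolts in the row, and leave everything outside the pen where it is.

Things in the scene. Friction and masses are not known exactly. Their poses are not given: they have to be found in the camera images.
- pen: Fixed pen of grey 12 mm steel tube and mesh: 284 mm wide (its y), 146 mm deep, back and side panels 130 mm high, open on top, floor mat 4 mm thick. Origin on the cart top under the middle of the gate line; x points inwards (away from the robot), y along the gate line, z up. The bolts stand in a row along y, 55 mm inside the gate line, 52 mm apart, the outer ones 52 mm from the side panels.
- gate (a joint): Hinge of the mesh gate, rad: 0 = shut, growing as it swings outwards, towards the robot; stop at 1.75. Starts ajar at 0.1 to 0.6. No latch or spring; light friction (0.05 N m): it stays where left. Hinged at the pen's -y end (right, seen from the robot). At value q the leaf points from the hinge along (-sin q, cos q) in the pen's x and y; its inner face looks along (cos q, sin q).
- gate_hinge (a point): Point on the gate's vertical hinge line, level with the top of the gate, 130 mm above the cart. The leaf is a 12 mm thick tube frame with mesh, from 10 to 130 mm above the cart, 254 mm from hinge line to free edge, its middle plane on the hinge line.
- gate_edge (a point): Top of the gate's free edge, in the middle of its thickness, 130 mm above the cart. Near this edge a pull handle stands 35 mm out of the outer face, 35 to 90 mm above the cart.
- bolt_short: The short bolt among the accepted ones: polished bronze, upright on its hexagon head in the row inside the pen, thread up, 60 mm tall (its neighbours are 95 mm), head 30 mm across flats and 13 mm high, shank 20 mm in diameter. Any place in the row. Origin at the centre of its underside, z up. To be pointed at, not touched.
- bolt_short_top (a point): Centre of the upper (threaded) end of the short bolt, 60 mm above its underside; z up.
- bolt_a: Accepted hub bolt of polished bronze, full length: stands upright on its hexagon head in the row inside the pen, thread up. 95 mm tall, head 30 mm across flats and 13 mm high, shank 20 mm in diameter. Origin at the centre of its underside, z up. Not to be touched.
- bolt_b: Accepted hub bolt of polished bronze, full length: stands upright on its hexagon head in the row inside the pen, thread up. 95 mm tall, head 30 mm across flats and 13 mm high, shank 20 mm in diameter. Origin at the centre of its underside, z up. Not to be touched.
- bolt_c: Accepted hub bolt of polished bronze, full length: stands upright on its hexagon head in the row inside the pen, thread up. 95 mm tall, head 30 mm across flats and 13 mm high, shank 20 mm in diameter. Origin at the centre of its underside, z up. Not to be touched.
- reject_bolt: Rusty rejected bolt, 60 mm tall, standing upright on its head outside the pen, on the robot's left. Origin at the centre of its underside. Leave it alone.
- inspection_block: Grey cast V-block, 80 x 60 x 50 mm, outside the pen on the robot's left. Origin at the centre of its underside. Leave it alone.
- thread_gauge: Yellow plastic double-ended thread plug gauge lying outside the pen on the robot's left, 110 mm long, 25 mm thick. Origin under the middle of its handle. Leave it alone.
- marking_bottle: White plastic marking-fluid bottle, 44 mm in diameter, 95 mm tall, standing outside the pen on the robot's right. Origin at the centre of its underside. Leave it alone.
Mind the look-alikes: they are no part of the job. What is shaped like the bolt_short but turquoise is not meant.

How it is judged (in metres and radians):
On the way, in this order (a step that is already met when the one before it is completed fails the run):
1. the gate has been pushed wide open (at least 1.15 rad) (value of joint gate above 1.15 rad), for 0.2 s.
2. with the gate open, the fingertips point at the short bolt from just above and dwell there for two seconds (value of joint gate above 1.15 rad and horizontal distance between the grasp point and bolt_short_top below 0.018 m and z of the grasp point in the frame of bolt_short_top between 0.021 and 0.06 m), for 2 s.
At the end, for the whole second after the job is handed in: Gate open by at least 1.15 rad and at rest; TCP within 18 mm sideways of the short bolt's axis and 21 to 60 mm above its end (shut fingertips 2 to 41 mm); every bolt in the row upright, within 8 mm of its start; the things outside the pen within 15 mm of theirs (all of step 2 and velocity of joint gate between -0.05 and 0.05 rad/s and distance of each of bolt_a, bolt_b, bolt_c, bolt_short from where it was at the start of the episode below 0.008 m and angle between each of bolt_a, bolt_b, bolt_c, bolt_short's own z axis and vertical below 0.1 rad and linear speed of each of bolt_a, bolt_b, bolt_c, bolt_short below 0.02 m/s and distance of each of reject_bolt, inspection_block, thread_gauge, marking_bottle from where it was at the start of the episode below 0.015 m); the robot touches nothing.
It fails at once if the robot touches a bolt in the row (contact force between any of the fingers, the arm and bolt_a above 0.3 N or contact force between any of the fingers, the arm and bolt_b above 0.3 N or contact force between any of the fingers, the arm and bolt_c above 0.3 N or contact force between any of the fingers, the arm and bolt_short above 0.3 N).
It fails at once if a bolt in the row is shifted by more than 8 mm, tipped or lifted (distance of any of bolt_a, bolt_b, bolt_c, bolt_short from where it was at the start of the episode above 0.008 m).
It fails at once if a thing outside the pen is moved by more than 15 mm or lifted (distance of any of reject_bolt, inspection_block, thread_gauge, marking_bottle from where it was at the start of the episode above 0.015 m).
It fails at once if the gate is gripped or forced (more than 25 N between fingers and pen or gate) (contact force between the fingers and pen above 25 N).
It also fails if it takes over 43 s, if anything falls off the work surface, if the arm or the gripper's body presses on something with over 40 N, if the wrist force passes 120 N, or if a joint passes its speed limit or range.

### The arm

A 6-joint arm with a two-finger parallel gripper is mounted at the origin on the work surface. World frame = base frame: x ahead of the robot, y to its left, z up, the work surface at z = 0. Lengths are in mm, angles in degrees, forces in N, time in s.
With the tool pointing down it reaches from about 300 to 850 mm from the base axis. Payload 4.2 kg.
Tool frame: the origin (TCP) lies between the finger pads, 19 mm behind the fingertips; this is the grasp point; z points along the fingers, y is the line along which they close (so a half turn about z gives the same grasp; the last joint's range is limited). The gripper opens to 91 mm and grips with 3 to 60 N. Pads are 32 mm wide; open, the fingers measure 118 mm over their backs; the gripper's body (76 mm by 178 mm) begins 60 mm behind the grasp point.
Start: joints at [-73.396, 18.312, 89.639, -0, 72.044, -1.146], TCP at [175.302, -547.641, 232.776] pointing down, gripper open.
Joint ranges: [-177.97, 177.97], [-48.28, 115.42], [12.27, 149.76], [-77.06, 257.06], [2.81, 150.46], [-146.56, 146.56]. Speed limits (degrees/s): [147.25, 147.25, 180, 180, 180, 180].

### API

Orientations are given as [roll, pitch, yaw] about the fixed x, y, z axes, in that order (R = Rz(yaw) Ry(pitch) Rx(roll)).
In Python, from workcell import env gives the robot as it stands.
- The arm moves only by the tool arm_command, never from a script. Its argument "motion" is a list of rows, each an object with "offset": the shift along the tool's x, y, z in m, a list of three; "spin": the turn about the tool's z in rad. In form: [{"offset": [tx, ty, tz], "spin": spin}, ...]. A call has 1 to 5 rows; each row shifts and turns the commanded pose from where the row before left it, along the tool's axes as they then stand; what a row does not reach is not made up. A row lasts 1/8 s, in which the tool goes at most 62.5 mm and 10.7 degrees, less where a joint would pass 70% of its speed; a pose out of reach is approached as far as the arm can. A call with a gripper value outside its range is refused whole. "jaw" is the finger opening in m, from 0 to 0.0912, set as the call begins (left out, the last holds). The fingers move at their own pace and stop on an object; "newtons" is the grip in N (left out, the last holds). Time passes only in rows, so rows that do not move let the fingers close. It gives the time, the measured TCP pose, the force, the opening and the grip force at its end, in the units of the state.
- env.state(): the state, without advancing time (a new reading comes with each control period).
- env.grab_frame(name): name is "scene" or "top" or "wrist"; returns (picture, depth): 420x560x3 uint8, blue, green, red; 420x560 float32, mm along the optical axis (not along the pixel's ray), 0 where there is no reading.
- env.camera_model(name): a dict with "fx", "fy", "cx", "cy" (pixels), "k1" (the pictures are not rectified: a ray, as slopes to the right and down, at radius r is drawn at 1 + k1 r^2 times it, then the intrinsics apply), "eye" and "rotation" of the camera in the world; the wrist camera has in their place "hand_eye" (4x4, takes a point from camera to tool coordinates, whose origin is the TCP and whose axes are the flange's). Camera axes: x right, y down, z forward; pixel columns grow to the right and rows downward; lengths in mm; the calibration is good to about 2 mm. A picture is of the moment at which its call begins: read the wrist's pose just before it. camera_model takes no time and is no camera call.
- env.job_done(): hands the job in; it is judged then, once.
Trained networks look in the newest picture that a camera, given by its name, has taken for a name from the list of things; names that differ only in an ending like _2 or _b are one class to them, and where a whole thing is asked for, a point or a joint stands for the part that bears it (a point fixed in the world has none). Each returns a list of dicts, best first, with "score" (0 to 1); they miss things now and then, are a little off and sometimes report something else, mostly with a low value. They report only what shows in the picture. A call takes as long as a camera call. They do not tell look-alikes from the thing itself.
- env.boxes_of(camera, target): "bbox" ([left, top, right, bottom] in pixels, round what is visible of it).
- env.pinpoint(camera, target): "location" ([column, row] in pixels: a listed point, or the origin of a listed thing).
The state is a dict: "time_s": time; "qpos": joint angles; "qvel": joint speeds; "effort": joint torques, N m; "ee_pos": TCP position; "ee_rot": TCP orientation; "force": force on the tool from outside, world axes, zero at the start; "torque": the same for the moment, N m; "gripper_width": finger opening in mm; "gripper_force": force on a finger pad.
Only numpy, scipy, OpenCV 4.12 (cv2) and the standard library are available. Lean on these libraries where they do the work, as an engineer would, in place of code of your own. Each camera call takes 0.05 s, during which the arm holds its last target. There are 200 camera calls.

## Working session

There is one attempt and no reset: what is moved stays moved. The work goes in short steps, Python scripts to look and compute and a tool call to move; the robot and the scene stay as the last step left them, time stands still between calls to the robot, and variables do not carry over. Pictures are saved under pics/ and viewed, at most 10 in all, crops included, and the job is handed in when it is done.

Besides the shell and the picture viewer there is one more tool, called after "Request:" by a JSON object that holds its "name" and its "arguments", one argument or row to a line. arm_command: Moves the arm, as the interface text tells. Its arguments: {"type":"object","properties":{"motion":{"type":"array"},"jaw":{"type":"number"},"newtons":{"type":"number"}},"required":["motion"]}

```bash
mkdir -p pics
cat > h.py <<'E'
import numpy as np, cv2
from scipy.spatial.transform import Rotation as R
from workcell import env
def ray(m,px):
    d=np.array([(px[0]-m["cx"])/m["fx"],(px[1]-m["cy"])/m["fy"]]); u=d.copy()
    for _ in range(20): u=d/(1+m["k1"]*(u@u))
    return np.array([u[0],u[1],1.])
def pose(cam,st=None):
    m=env.camera_model(cam)
    if cam!="wrist": return m,np.array(m["rotation"]),np.array(m["eye"])
    T=np.array(m["hand_eye"]); Rt=R.from_euler("xyz",st["ee_rot"],degrees=True).as_matrix()
    return m,Rt@T[:3,:3],Rt@T[:3,3]+np.array(st["ee_pos"])
def at_z(cam,px,z,st=None):
    m,Rm,e=pose(cam,st); d=Rm@ray(m,px); return e+d*(z-e[2])/d[2]
def at_d(cam,px,dep,st=None):
    m,Rm,e=pose(cam,st); return e+Rm@ray(m,px)*dep
E
python3 - <<'E'
from h import *
np.set_printoptions(precision=1,suppress=True)
st=env.state();print(st)
Z=dict(gate_hinge=130,gate_edge=130,bolt_short_top=64,bolt_a=4,bolt_short=4,reject_bolt=0,marking_bottle=0,inspection_block=0,thread_gauge=0,pen=0)
ims=[]
for c in("top","scene"):
    p,d=env.grab_frame(c); cv2.imwrite(f"pics/{c}.png",p)
    print(c,pose(c)[2])
    for n,z in Z.items():
        for r in env.pinpoint(c,n)[:5]: print(c,n,round(r["score"],2),np.array(r["location"]),at_z(c,r["location"],z))
E
```

```text
{'time_s': 0.0, 'qpos': array([-73.4,  18.4,  89.7,  -0. ,  72. ,  -1.1]), 'qvel': array([ 0.1,  0. ,  0. , -0. , -0. ,  0.1]), 'effort': array([  0. , -41.2, -23.2,   0.1,   0. ,  -0. ]), 'ee_pos': array([ 175.1, -547.2,  231.9]), 'ee_rot': array([-179.9,    0. ,   17.7]), 'force': array([-0.1,  0.8,  0.5]), 'torque': array([-0.,  0., -0.]), 'gripper_force': 0.0, 'gripper_width': 91.279202057052}
top [ 352.3  -51.2 1436.3]Traceback (most recent call last):
  File "<stdin>", line 10, in <module>
  File "h.py", line 14, in at_z
    m,Rm,e=pose(cam,st); d=Rm@ray(m,px); return e+d*(z-e[2])/d[2]
                                                             ~^^^
IndexError: invalid index to scalar variable.
```

View pics/top.png

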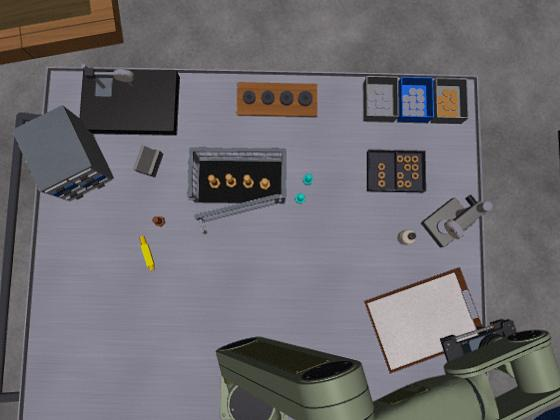

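The top view shows the pen at about (238,175), with four bronze bolts at (213,182), (231,181), (248,182) and (265,184). The gate is ajar from its hinge at (283,197) to its free edge at (197,217). Two turquoise look-alikes stand outside the pen at (308,179) and (300,198).

```bash
sed -i 's/return m,np.array(m\["rotation"\])/return m,rot(m["rotation"])/' h.py
cat >> h.py <<'E'
def rot(r):
    r=np.array(r,float)
    return r if r.shape==(3,3) else R.from_euler("xyz",r,degrees=True).as_matrix() if r.size==3 else R.from_quat(r).as_matrix()
E
python3 - <<'E'
from h import *
np.set_printoptions(precision=1,suppress=True)
print(env.camera_model("top")); print(env.camera_model("wrist"))
Z=dict(gate_hinge=130,gate_edge=130,bolt_short_top=64,bolt_a=4,bolt_short=4,reject_bolt=0,marking_bottle=0,inspection_block=0,thread_gauge=0,pen=0)
for c in("top","scene"):
    p,d=env.grab_frame(c); cv2.imwrite(f"pics/{c}.png",p)
    print(c,pose(c)[1:])
    for n,z in Z.items():
        for r in env.pinpoint(c,n)[:5]: print(c,n,round(r["score"],2),np.array(r["location"]),at_z(c,r["location"],z))
    if c=="top": cv2.imwrite("pics/topcrop.png",cv2.resize(p[130:240,130:330],None,fx=4,fy=4,interpolation=cv2.INTER_CUBIC)); np.save("topd.npy",d)
E
```

```text
{'fx': 458.78833880987764, 'fy': 458.78833880987764, 'cx': 276.11846864010283, 'cy': 209.99033188938284, 'k1': -0.02579110896839027, 'eye': array([ 352.3,  -51.2, 1436.3]), 'rotation': array([-173. ,   -0.3,  -88.9])}
{'fx': 303.84542923781225, 'fy': 303.84542923781225, 'cx': 278.0335052079827, 'cy': 209.42859265687514, 'k1': -0.06637298862095896, 'hand_eye': array([[   0. ,   -1. ,   -0.3,   78.7],
       [   1. ,    0. ,   -0. ,   -0.1],
       [   0. ,   -0.3,    1. , -151.3],
       [   0. ,    0. ,    0. ,    1. ]])}
top (array([[ 0. , -1. ,  0.1],
       [-1. , -0. , -0. ],
       [ 0. , -0.1, -1. ]]), array([ 352.3,  -51.2, 1436.3]))
top gate_hinge 0.71 [279.1 197.3] [549.1 -63.2 130. ]
top gate_edge 0.96 [194.7 215.6] [491.3 177.5 130. ]
top gate_edge 0.19 [145.9 250.8] [388.  312.1 130. ]
top bolt_short_top 0.58 [303.3 194.6] [ 568.8 -136.9   64. ]
top bolt_short_top 0.45 [264.6 179.9] [611.6 -18.8  64. ]
top bolt_short_top 0.44 [311.4 175. ] [ 629.7 -160.8   64. ]
top bolt_a 0.7 [212.9 182.1] [612.6 146.3   4. ]
top bolt_a 0.61 [251.1 185.1] [605.4  25.    4. ]
top bolt_a 0
[... 1148 characters left out ...]
 [609.2  89.4   4. ]
scene bolt_a 0.65 [321.2 253.5] [614.4  33.2   4. ]
scene bolt_a 0.64 [356.7 236.4] [608.9 142.5   4. ]
scene bolt_short 0.76 [252.6 286.1] [ 623.3 -160.4    4. ]
scene bolt_short 0.74 [252.  264.2] [ 565.4 -136.5    4. ]
scene bolt_short 0.45 [304.2 259.4] [610.9 -13.6   4. ]
scene reject_bolt 0.73 [371.9 156.6] [367.9 352.3   0. ]
scene reject_bolt 0.64 [435.8 223.2] [664.6 357.8   0. ]
scene reject_bolt 0.6 [378.  184.5] [475.2 301.3  -0. ]
scene marking_bottle 0.74 [115.8 276.2] [ 444.4 -452.6    0. ]
scene inspection_block 0.74 [436.1 223.8] [666.6 357.2   0. ]
scene thread_gauge 0.68 [371.8 161.7] [386.8 339.2   0. ]
scene pen 0.55 [317.4 232.7] [549.7  58.7  -0. ]
```

View pics/scene.png

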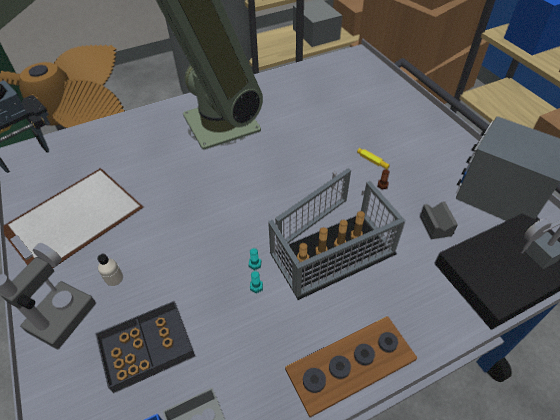

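View pics/topcrop.png

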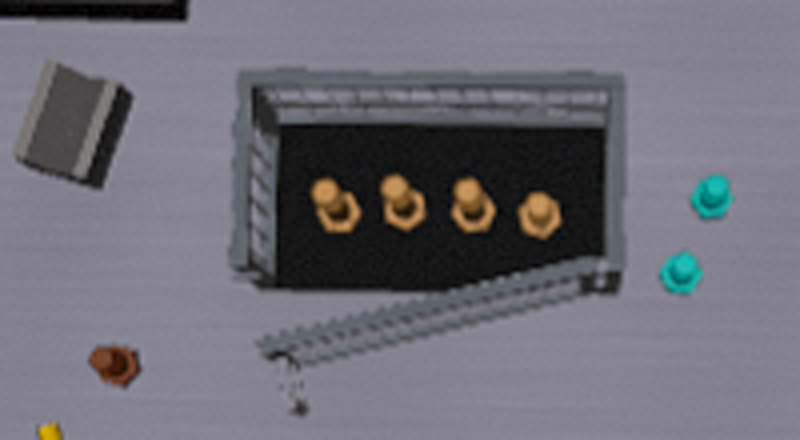

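In the row, (213,182), (231,181) and (248,182) are long with offset tops. The rightmost, (265,183), next to the hinge, is short. It is bronze, inside the pen, and also shorter in the scene view at (303,250). The turquoise pair are look-alikes. So the target's top is at about (611.5, -18.7, 64). The hinge is at about (554, -66) and the gate angle is about 0.27 rad.

I'll start with the fingers shut and the tool turned to yaw 0, so tool x is world +x, tool y is world −y and z is down.

Request:
{"name": "arm_command", "arguments": {
  "motion": [
    {"offset": [0, 0, 0], "spin": 0.155},
    {"offset": [0, 0, 0], "spin": 0.155},
    {"offset": [0.03, -0.052, 0], "spin": 0},
    {"offset": [0.03, -0.052, 0], "spin": 0},
    {"offset": [0.03, -0.052, 0], "spin": 0}
  ],
  "jaw": 0
}}

```text
time_s: 1.82
ee_pos: [266.0, -390.2, 232.8]
ee_rot: [180.0, -0.0, -0.1]
force: [1.4, 0.2, -0.6]
gripper_width: 44.0
gripper_force: 0.0
```

Request:
{"name": "arm_command", "arguments": {
  "motion": [
    {"offset": [0.03, -0.052, 0], "spin": 0},
    {"offset": [0.03, -0.052, 0], "spin": 0},
    {"offset": [0.03, -0.052, 0], "spin": 0},
    {"offset": [0.03, -0.052, 0], "spin": 0},
    {"offset": [0.03, -0.052, 0], "spin": 0}
  ]
}}

```text
time_s: 2.45
ee_pos: [416.2, -130.0, 233.1]
ee_rot: [180.0, -0.1, -0.0]
force: [1.5, -0.5, 0.6]
gripper_width: 0.4
gripper_force: 0.0
```

Request:
{"name": "arm_command", "arguments": {
  "motion": [
    {"offset": [0.03, -0.052, 0], "spin": 0},
    {"offset": [0.03, -0.052, 0], "spin": 0},
    {"offset": [0.02, -0.035, 0], "spin": 0},
    {"offset": [0, 0, 0], "spin": 0},
    {"offset": [0, 0, 0], "spin": 0}
  ]
}}

```text
time_s: 3.08
ee_pos: [494.9, 6.9, 232.6]
ee_rot: [180.0, 0.0, 0.0]
force: [-0.8, -0.2, -0.7]
gripper_width: 0.4
gripper_force: 0.0
```

Run:
```python
from h import *
np.set_printoptions(precision=1,suppress=True)
st=env.state(); p,d=env.grab_frame("wrist"); cv2.imwrite("pics/w1.png",p)
for n,z in dict(gate_hinge=130,gate_edge=130,bolt_short_top=64,bolt_a=4,bolt_short=4).items():
    for r in env.pinpoint("wrist",n)[:4]: print(n,round(r["score"],2),np.array(r["location"]),at_z("wrist",r["location"],z,st))
```

```text
gate_hinge 0.68 [367.4 144.8] [556.4 -66.2 130. ]
gate_hinge 0.24 [252.9  88.5] [599.9  27.4 130. ]
gate_edge 0.87 [ 86.3 216.7] [493.9 180.4 130. ]
gate_edge 0.5 [165.9  88.6] [600.7  96.7 130. ]
bolt_short_top 0.92 [301.5  82.5] [612.4 -15.6  64. ]
bolt_short_top 0.81 [403.3 129.7] [ 567.7 -121.9   64. ]
bolt_short_top 0.81 [436.7  66.2] [ 630.2 -150.2   64. ]
bolt_a 0.88 [164.8  88.7] [614.  142.5   4. ]
bolt_a 0.72 [204.2  86.5] [615.7  95.    4. ]
bolt_a 0.59 [252.2  86. ] [615.8  38.1   4. ]
bolt_short 0.93 [410.3  76.5] [ 628.3 -148.8    4. ]
bolt_short 0.88 [387.  124.9] [ 572.  -125.2    4. ]
bolt_short 0.62 [295.   90.3] [610.9 -12.3   4. ]
bolt_short 0.58 [164.6  89.1] [613.6 142.7   4. ]
```

View pics/w1.png

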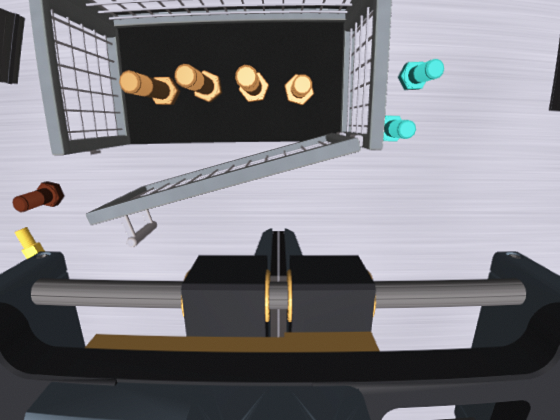

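The wrist view agrees: the short bolt is at (301,85), with its top at about (612, -17), and the leaf runs from (367,145) to (86,217). I'll go behind the leaf and descend between it and the row.

Request:
{"name": "arm_command", "arguments": {
  "motion": [
    {"offset": [0.0265, -0.054, 0], "spin": 0},
    {"offset": [0.0265, -0.054, 0], "spin": 0},
    {"offset": [0, 0, 0], "spin": 0},
    {"offset": [0, 0, 0.059], "spin": 0},
    {"offset": [0, 0, 0.059], "spin": 0}
  ]
}}

```text
time_s: 4.0
ee_pos: [548.5, 114.2, 114.2]
ee_rot: [180.0, -0.1, -0.0]
force: [-0.2, 0.4, -1.6]
gripper_width: 0.6
gripper_force: 0.0
```

Request:
{"name": "arm_command", "arguments": {
  "motion": [
    {"offset": [-0.012, 0.001, 0], "spin": 0},
    {"offset": [-0.012, 0.001, 0], "spin": 0},
    {"offset": [-0.012, 0.003, 0], "spin": 0},
    {"offset": [-0.012, 0.003, 0], "spin": 0},
    {"offset": [-0.012, 0.004, 0], "spin": 0}
  ]
}}

```text
time_s: 4.62
ee_pos: [488.0, 103.1, 115.8]
ee_rot: [-180.0, -0.1, -0.0]
force: [-0.3, -0.4, -0.1]
gripper_width: 0.4
gripper_force: 0.2
```

Request:
{"name": "arm_command", "arguments": {
  "motion": [
    {"offset": [-0.013, 0.006, 0], "spin": 0},
    {"offset": [-0.013, 0.007, 0], "spin": 0},
    {"offset": [-0.013, 0.008, 0], "spin": 0},
    {"offset": [-0.012, 0.01, 0], "spin": 0},
    {"offset": [-0.011, 0.011, 0], "spin": 0}
  ]
}}

```text
time_s: 5.25
ee_pos: [425.6, 60.6, 114.7]
ee_rot: [180.0, 0.0, -0.0]
force: [0.4, 0.3, -0.4]
gripper_width: 0.5
gripper_force: 0.2
```

Request:
{"name": "arm_command", "arguments": {
  "motion": [
    {"offset": [-0.01, 0.011, 0], "spin": 0},
    {"offset": [-0.008, 0.011, 0], "spin": 0},
    {"offset": [-0.007, 0.012, 0], "spin": 0},
    {"offset": [-0.006, 0.012, 0], "spin": 0},
    {"offset": [-0.005, 0.012, 0], "spin": 0}
  ]
}}

```text
time_s: 5.88
ee_pos: [390.1, 2.5, 114.7]
ee_rot: [180.0, -0.0, -0.0]
force: [0.7, 1.0, 0.7]
gripper_width: -0.1
gripper_force: 0.2
```

Request:
{"name": "arm_command", "arguments": {
  "motion": [
    {"offset": [-0.004, 0.01, 0], "spin": 0},
    {"offset": [-0.003, 0.01, 0], "spin": 0},
    {"offset": [-0.003, 0.009, 0], "spin": 0},
    {"offset": [0, 0, 0], "spin": 0},
    {"offset": [0, 0, 0], "spin": 0}
  ]
}}

```text
time_s: 6.5
ee_pos: [380.5, -25.7, 114.7]
ee_rot: [-180.0, -0.0, -0.0]
force: [-0.6, 0.8, -1.4]
gripper_width: 0.5
gripper_force: 0.0
```

Next I back off from the leaf (+y), rise and look at the gate.

Request:
{"name": "arm_command", "arguments": {
  "motion": [
    {"offset": [0, -0.02, 0], "spin": 0},
    {"offset": [0, -0.02, -0.02], "spin": 0},
    {"offset": [0, 0, -0.06], "spin": 0},
    {"offset": [0.0, 0, -0.04], "spin": 0},
    {"offset": [0, 0, 0], "spin": 0}
  ]
}}

```text
time_s: 7.12
ee_pos: [382.4, 14.7, 237.6]
ee_rot: [-180.0, -0.4, 0.0]
force: [0.5, -0.2, -0.7]
gripper_width: 0.5
gripper_force: 0.0
```

Run:
```python
from h import *
np.set_printoptions(precision=1,suppress=True)
st=env.state()
for c in("top","scene","wrist"):
    p,d=env.grab_frame(c); cv2.imwrite(f"pics/{c}2.png",p)
    for n,z in dict(gate_hinge=130,gate_edge=130,bolt_short_top=64).items():
        for r in env.pinpoint(c,n)[:3]: print(c,n,round(r["score"],2),np.array(r["location"]),at_z(c,r["location"],z,st))
```

```text
top gate_hinge 0.77 [281.  198.9] [544.6 -68.7 130. ]
top gate_hinge 0.21 [148.7 162.5] [643.8 317.8 130. ]
top gate_edge 0.83 [270.8 284.6] [300.4 -44.4 130. ]
top bolt_short_top 0.64 [304.8 194.8] [ 568.3 -141.4   64. ]
top bolt_short_top 0.6 [310.5 174.6] [ 630.9 -158.1   64. ]
top bolt_short_top 0.49 [263.9 182.2] [604.5 -16.8  64. ]
scene gate_hinge 0.63 [272.3 220.6] [555.8 -71.9 130. ]
scene gate_edge 0.73 [237.4 149.8] [291.5 -50.6 130. ]
scene gate_edge 0.37 [354.5 238.4] [685.   70.3 130. ]
scene bolt_short_top 0.7 [252.2 250.4] [ 567.6 -132.7   64. ]
scene bolt_short_top 0.63 [254.7 278. ] [ 640.2 -158.4   64. ]
scene bolt_short_top 0.46 [304.7 246.3] [613.2 -15.3  64. ]
wrist bolt_short_top 0.81 [421.2  11.3] [ 571.1 -124.6   64. ]
```

View pics/scene2.png

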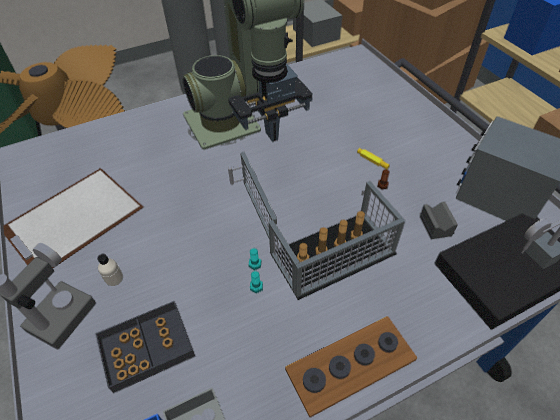

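The gate is open to about 1.48 rad: hinge at (272,220), edge at (237,150). The row is undisturbed, with the short bolt at (304,248). I'll move towards it and confirm from near.

Request:
{"name": "arm_command", "arguments": {
  "motion": [
    {"offset": [0.05, 0.007, 0], "spin": 0},
    {"offset": [0.05, 0.008, 0], "spin": 0},
    {"offset": [0.05, 0.008, 0], "spin": 0},
    {"offset": [0, 0.008, 0], "spin": 0},
    {"offset": [0, 0, 0], "spin": 0}
  ]
}}

```text
time_s: 8.35
ee_pos: [529.5, -17.0, 234.2]
ee_rot: [-180.0, 0.1, -0.1]
force: [-0.2, -0.1, -1.2]
gripper_width: 0.2
gripper_force: 0.0
```

Run:
```python
from h import *
np.set_printoptions(precision=1,suppress=True)
st=env.state(); p,d=env.grab_frame("wrist"); print(st["ee_pos"])
rs=env.pinpoint("wrist","bolt_short_top")
for r in rs: print(round(r["score"],2),np.array(r["location"]),at_z("wrist",r["location"],64,st))
P=np.array([at_d("wrist",(u,v),d[v,u],st) for v in range(0,260) for u in range(200,360) if d[v,u]>0])
m=(abs(P[:,0]-612)<30)&(abs(P[:,1]+17)<25)&(P[:,2]>57)&(P[:,2]<72); print(m.sum(),P[m].mean(0),P[m].min(0),P[m].max(0))
cv2.imwrite("pics/w3.png",cv2.resize(p[20:220,160:420],None,fx=3,fy=3))
```

```text
[529.5 -17.  234.2]
0.93 [376.6 160.1] [ 570.1 -120.7   64. ]
0.89 [411.3 101.5] [ 630. -152.   64.]
0.6 [281.3 119.4] [611.3 -19.6  64. ]Traceback (most recent call last):
  File "<stdin>", line 6, in <module>
  File "h.py", line 16, in at_d
    m,Rm,e=pose(cam,st); return e+Rm@ray(m,px)*dep
           ~~~~^^^^^^^^
  File "h.py", line 9, in pose
    m=env.camera_model(cam)
ValueError: time passes only in moves, steps and waits
```

The near estimate is (611.3, -19.6), which agrees with the earlier ones. I'll go above the bolt and descend to a TCP height of about 104 mm.

Request:
{"name": "arm_command", "arguments": {
  "motion": [
    {"offset": [0.041, 0.001, 0], "spin": 0},
    {"offset": [0.041, 0, 0], "spin": 0},
    {"offset": [0, 0, 0], "spin": 0},
    {"offset": [0, 0, 0.05], "spin": 0},
    {"offset": [0, 0, 0.04], "spin": 0}
  ]
}}

```text
time_s: 9.07
ee_pos: [610.5, -17.4, 144.1]
ee_rot: [-180.0, 0.0, 0.0]
force: [0.2, -0.5, -0.4]
gripper_width: 0.4
gripper_force: 0.0
```

Request:
{"name": "arm_command", "arguments": {
  "motion": [
    {"offset": [0, 0, 0.015], "spin": 0},
    {"offset": [0, 0, 0.015], "spin": 0},
    {"offset": [0, 0, 0.008], "spin": 0},
    {"offset": [0, 0, 0], "spin": 0},
    {"offset": [0, 0, 0], "spin": 0}
  ]
}}

```text
time_s: 9.7
ee_pos: [613.0, -17.8, 107.7]
ee_rot: [180.0, -0.1, -0.0]
force: [0.8, -0.5, -0.6]
gripper_width: 0.5
gripper_force: 0.0
```

Run:
```python
from h import *
np.set_printoptions(precision=1,suppress=True)
st=env.state(); print(st["ee_pos"],st["force"])
p,d=env.grab_frame("scene"); cv2.imwrite("pics/s4.png",cv2.resize(p[140:310,210:430],None,fx=3.5,fy=3.5))
```

```text
[613.  -17.8 107.7] [ 0.8 -0.5 -0.6]
```

View pics/s4.png

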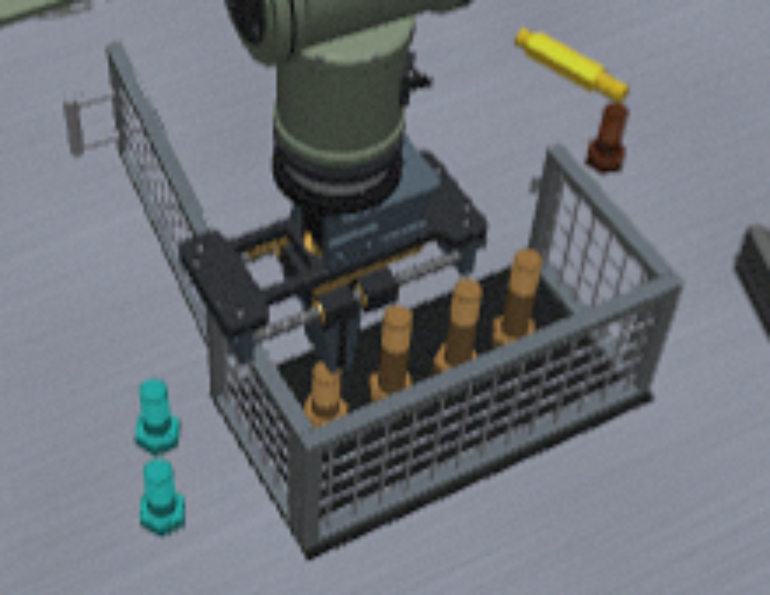

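Run:
```python
from h import *
np.set_printoptions(precision=1,suppress=True)
m,Rm,e=pose("scene")
def proj(X):
    c=Rm.T@(np.array(X)-e); u=c[:2]/c[2]; u=u*(1+m["k1"]*(u@u)); return np.array([m["fx"]*u[0]+m["cx"],m["fy"]*u[1]+m["cy"]])
p,d=env.grab_frame("scene"); s=10; x0,y0=275,205
im=cv2.resize(p[y0:y0+60,x0:x0+75],None,fx=s,fy=s,interpolation=cv2.INTER_CUBIC)
def dot(X,c): q=(proj(X)-[x0,y0]+.5)*s; cv2.circle(im,tuple(int(v) for v in q),4,c,-1); print(X,proj(X))
dot((612,-18.5,64),(0,0,255)); dot((612,-18.5,4),(0,0,255)); dot((613,-17.8,88.7),(0,255,0)); dot((613,-17.8,107.7),(0,255,0))
for a in(-16,16):
  for b in(-13.5,13.5): dot((613+a,-17.8+b,88.7),(255,0,0))
cv2.imwrite("pics/s5.png",im)
```

```text
(612, -18.5, 64) [303.3 246.4]
(612, -18.5, 4) [302.7 260.4]
(613, -17.8, 88.7) [304.  240.5]
(613, -17.8, 107.7) [304.3 235.6]
(597, -31.3, 88.7) [295.8 237.7]
(597, -4.300000000000001, 88.7) [305.9 233.6]
(629, -31.3, 88.7) [302.1 247.6]
(629, -4.300000000000001, 88.7) [312.4 243.3]
```

View pics/s5.png

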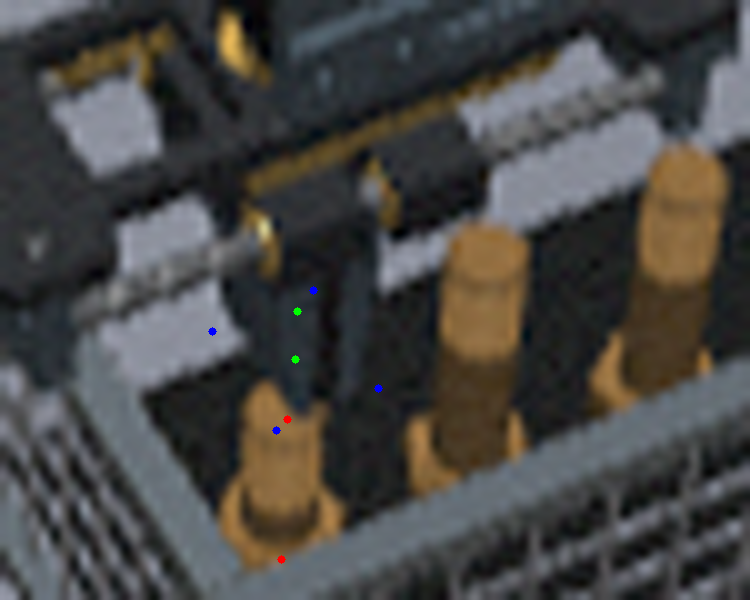

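The fingertips at (295,390) in the crop are over the short bolt, whose top is at (283,402). They look about 3–4 mm too far to +y, so I'll nudge 3 mm towards −y and dwell.

Request:
{"name": "arm_command", "arguments": {
  "motion": [
    {"offset": [0, 0.003, 0], "spin": 0},
    {"offset": [0, 0, 0], "spin": 0},
    {"offset": [0, 0, 0], "spin": 0},
    {"offset": [0, 0, 0], "spin": 0},
    {"offset": [0, 0, 0], "spin": 0}
  ]
}}

```text
time_s: 10.42
ee_pos: [612.4, -20.7, 106.7]
ee_rot: [180.0, -0.0, -0.0]
force: [-0.5, -0.8, 0.4]
gripper_width: 0.5
gripper_force: 0.0
```

Request:
{"name": "arm_command", "arguments": {
  "motion": [
    {"offset": [0, 0, 0], "spin": 0},
    {"offset": [0, 0, 0], "spin": 0},
    {"offset": [0, 0, 0], "spin": 0},
    {"offset": [0, 0, 0], "spin": 0},
    {"offset": [0, 0, 0], "spin": 0}
  ]
}}

```text
time_s: 11.05
ee_pos: [612.4, -20.7, 106.8]
ee_rot: [180.0, -0.0, -0.0]
force: [-0.3, -0.1, -0.2]
gripper_width: 0.3
gripper_force: 0.0
```

Request:
{"name": "arm_command", "arguments": {
  "motion": [
    {"offset": [0, 0, 0], "spin": 0},
    {"offset": [0, 0, 0], "spin": 0},
    {"offset": [0, 0, 0], "spin": 0},
    {"offset": [0, 0, 0], "spin": 0},
    {"offset": [0, 0, 0], "spin": 0}
  ]
}}

```text
time_s: 11.68
ee_pos: [612.4, -20.8, 106.7]
ee_rot: [180.0, -0.0, -0.0]
force: [-0.5, -0.6, 0.4]
gripper_width: 0.6
gripper_force: 0.0
```

Request:
{"name": "arm_command", "arguments": {
  "motion": [
    {"offset": [0, 0, 0], "spin": 0},
    {"offset": [0, 0, 0], "spin": 0},
    {"offset": [0, 0, 0], "spin": 0},
    {"offset": [0, 0, 0], "spin": 0},
    {"offset": [0, 0, 0], "spin": 0}
  ]
}}

```text
time_s: 12.3
ee_pos: [612.4, -20.7, 106.8]
ee_rot: [180.0, -0.0, -0.0]
force: [0.9, -0.8, 0.3]
gripper_width: 0.7
gripper_force: 0.0
```

Request:
{"name": "arm_command", "arguments": {
  "motion": [
    {"offset": [0, 0, 0], "spin": 0},
    {"offset": [0, 0, 0], "spin": 0},
    {"offset": [0, 0, 0], "spin": 0},
    {"offset": [0, 0, 0], "spin": 0},
    {"offset": [0, 0, 0], "spin": 0}
  ]
}}

```text
time_s: 12.92
ee_pos: [612.4, -20.8, 106.7]
ee_rot: [180.0, 0.0, -0.0]
force: [0.2, -0.1, 0.8]
gripper_width: 0.3
gripper_force: 0.0
```

```bash
python3 -c "
from workcell import env
s=env.state();print(s['time_s'],s['ee_pos'],s['force']);print(env.job_done())"
```

```text
12.925 [612.39053044 -20.76210878 106.73413069] [ 0.17353265 -0.1228137   0.78635174]
the job is handed in; nothing more can be done
None
```

I pushed the gate open to about 1.48 rad without gripping it, held the shut fingertips about 24 mm above the short bolt for over 3 s, and handed the job in still pointing; no verdict was returned.

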